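# Make up a vice-jaw kit and a mallet kit from the joinery bench

### The job

Make up two kits from the stock lying on the bench. Vice kit, in the deep plywood box: lay the heavy steel jaw first, flat and lengthwise in the middle of the box's floor, then the light wooden liner squarely on top of it. Mallet kit, in the flat two-lane tray: lay the mallet head lengthwise in the middle of the wide lane and the long handle lengthwise in the middle of the narrow lane, and leave the short handle where it lies.

Things in the scene. Friction and masses are not known exactly. Their poses are not given: they have to be found in the camera images.
- jaw_centre (a point): bare steel vice jaw, a plate 100 x 42 x 20 mm (long x wide x high), about 0.5 kg, with two 12 mm screw holes 60 mm apart; it lies flat; the point is its centre, half-way up; x along its length, z up
- liner_centre (a point): wooden jaw liner, a flat light-wood pad 100 x 52 x 16 mm (long x wide x high), about 0.08 kg, with two 10 mm holes 60 mm apart; it lies flat; the point is its centre, half-way up; x along its length, z up
- head_centre (a point): mallet head, a light-wood block 100 x 50 x 45 mm (long x wide x high), about 0.18 kg, with one 26 x 20 mm upright mortise through its middle; the point is its centre, half-way up; x along its length, z up
- long_handle_centre (a point): long mallet handle, 170 mm long, light wood, 28 mm wide and 32 mm high, about 0.1 kg; its last 45 mm at the +x end are a thinner tenon (18 wide, 24 high), a darker band near the other end; lies on its side; the point is its centre, half-way up; x along its length, z up. Either end may point either way in the tray
- short_handle_centre (a point): short handle of the same form and section but only 105 mm long; belongs to no kit and stays where it is; the point is its centre, half-way up; x along its length, z up
- deep_box: open plywood box, fixed, outside 165 (x) x 140 (y) x 48 mm high, walls and floor 6 mm thick (inner floor 6 mm above the bench, rim at 48 mm); origin at the centre of its underside on the bench, x along its long side, z up
- tray: flat wooden tray with a dark floor, fixed, outside 210 (x) x 195 (y) mm, floor 4 mm thick, low rim and divider in lighter wood, 5 mm thick, whose tops are 14 mm above the bench; the divider runs along x and parts it into a wide lane (110 mm wide, 200 mm long, centre line at y = -37.5 mm) and a narrow lane (70 mm wide, 200 mm long, centre line at y = +57.5 mm); origin at the centre of its underside on the bench, z up
Mind the look-alikes: they are no part of the job. There is more than one size of the part that bears jaw_centre; the job needs the larger.

How it is judged (in metres and radians):
On the way, in this order (a step that is already met when the one before it is completed fails the run):
1. the steel jaw lies flat in the middle of the deep box's floor (x of jaw_centre in the frame of deep_box between -0.016 and 0.016 m and y of jaw_centre in the frame of deep_box between -0.016 and 0.016 m and z of jaw_centre in the frame of deep_box between 0.01 and 0.021 m and angle between jaw_centre's own z axis and vertical below 0.1 rad and angle between the x axis of jaw_centre and the x axis of deep_box, either way round below 0.25 rad), for 0.2 s.
2. the wooden liner lies squarely on the steel jaw in the box (all of step 1 and horizontal distance between liner_centre and jaw_centre below 0.012 m and z of liner_centre in the frame of jaw_centre between 0.013 and 0.023 m and angle between liner_centre's own z axis and vertical below 0.1 rad and angle between the x axis of liner_centre and the x axis of jaw_centre, either way round below 0.2 rad), for 0.2 s.
At the end, for the whole second after the job is handed in: At rest: jaw flat on the box floor within 16 mm of its middle (x, y), liner flat on it within 12 mm; head and long handle on the tray floor within 15 mm of the wide and narrow lane's centre lines and 20 and 16 mm of mid-length; all lengthwise (jaw, head 14 deg; liner, handle 11 deg) (all of step 2 and x of head_centre in the frame of tray between -0.02 and 0.02 m and y of head_centre in the frame of tray between -0.0525 and -0.0225 m and z of head_centre in the frame of tray between 0.021 and 0.032 m and angle between head_centre's own z axis and vertical below 0.1 rad and angle between the x axis of head_centre and the x axis of tray, either way round below 0.25 rad and x of long_handle_centre in the frame of tray between -0.016 and 0.016 m and y of long_handle_centre in the frame of tray between 0.0425 and 0.0725 m and z of long_handle_centre in the frame of tray between 0.014 and 0.026 m and angle between long_handle_centre's own z axis and vertical below 0.15 rad and angle between the x axis of long_handle_centre and the x axis of tray, either way round below 0.2 rad and linear speed of each of jaw, liner, head, long_handle below 0.02 m/s); the robot touches nothing.
It fails at once if the short handle is moved more than 30 mm from where it lay (distance of short_handle_centre from where it was at the start of the episode above 0.03 m).
It also fails if it takes over 104 s, if anything falls off the work surface, if the arm or the gripper's body presses on something with over 40 N, if the wrist force passes 120 N, or if a joint passes its speed limit or range.

### The arm

A 6-joint arm with a two-finger parallel gripper is mounted at the origin on the work surface. World frame = base frame: x ahead of the robot, y to its left, z up, the work surface at z = 0. Lengths are in m, angles in degrees, forces in N, time in s.
With the tool pointing down it reaches from about 0.3 to 0.95 m from the base axis. Payload 3.1 kg.
Tool frame: the origin (TCP) lies midway between the tips of the shut fingers; the grasp point (between the pads) lies 19 mm behind it; z points along the fingers, y is the direction in which the jaws open and shut (so a half turn about z gives the same grasp; the last joint's range is limited). The gripper opens to 85 mm and grips with 20 to 120 N. Pads are 22 mm wide; open, the fingers measure 114 mm over their backs; the gripper's body (76 mm by 85 mm) begins 54 mm behind the grasp point. The pads swing forward as they close: fully open they stand 13 mm farther back than shut.
Start: joints at [66.137, 17.653, 93.61, -0, 68.738, -3.994], TCP at [0.212, 0.588, 0.231] pointing down, gripper open.
Joint ranges: [-175.34, 175.34], [-45.06, 112.39], [2.9, 150.54], [-68.45, 248.45], [3.09, 151.38], [-168.51, 168.51]. Speed limits (degrees/s): [159.86, 159.86, 180, 180, 180, 180].

### API

Orientations are given as a 3x3 rotation matrix whose columns are the frame's x, y, z axes.
In Python, from workcell import bot, optics gives the robot as it stands.
- The arm moves only by the tool send_rows, never from a script. Its argument "series" is a list of rows, each a list of 7 numbers: the shift along the tool's x, y, z in units of 40 mm (1.0 is 40 mm), then the turn, a rotation vector about the tool's x, y, z in units of 6 degrees (1.0 is 6 degrees), then the finger opening in mm, from 0 to 85.4. A call has 1 to 12 rows; each row is the pose to reach, as a shift and turn from the pose commanded when the call began, along the tool's axes at that moment; what a row does not reach only later rows make up. A row lasts 1/10 s, in which the tool goes at most 50 mm and 8.59 degrees, less where a joint would pass 70% of its speed; a pose out of reach is approached as far as the arm can. A call with a gripper value outside its range is refused whole. The fingers move at their own pace and stop on an object; "newtons" is the grip in N (left out, the last holds). Time passes only in rows, so rows that repeat a pose let the fingers close. It gives the time, the measured TCP pose, the force and the opening at its end, in the units of the state.
- bot.sense(): the state, without advancing time (a new reading comes with each control period).
- optics.get_image(name): name is "side" or "top"; returns a dict with "pixels" (400x640x3 uint8, blue, green, red), "camera_matrix" (3x3 intrinsics, pixels), "eye" and "orientation" of the camera in the world. Camera axes: x right, y down, z forward; pixel columns grow to the right and rows downward; lengths in m; the calibration is good to about 2 mm. A picture is of the moment at which its call begins. There is no depth.
- bot.finish_job(): hands the job in, once; it reports no verdict.
The state is a dict: "time_s": time; "joint_positions": joint angles; "qd": joint speeds; "joint_efforts": joint torques, N m; "position": TCP position; "eef_rot": TCP orientation; "ft_force": force on the tool from outside, world axes, zero at the start; "moment": the same for the moment, N m; "gripper_width": opening from 0.0 (shut) to 1.0 (fully open).
Only numpy, scipy, OpenCV 4.12 (cv2) and the standard library are available. Lean on these libraries where they do the work, as an engineer would, in place of code of your own. Each camera call takes 0.05 s, during which the arm holds its last target.

## Working session

There is one attempt and no reset: what is moved stays moved. The work goes in short steps, Python scripts to look and compute and a tool call to move; the robot and the scene stay as the last step left them, time stands still between calls to the robot, and variables do not carry over. Pictures are saved under pics/ and viewed, and the job is handed in when it is done.

Besides the shell and the picture viewer there is one more tool, called after "Call:" as name([rows], argument=value, ...), one row to a line, values as JSON. send_rows: Moves the arm, as the interface text tells. Its arguments: {"type":"object","properties":{"series":{"type":"array"},"newtons":{"type":"number"}},"required":["series"]}

```bash
mkdir -p pics; ls; python3 - <<'E'
from workcell import bot, optics
import cv2
s=bot.sense(); print(s)
for n in("side","top"):
    d=optics.get_image(n); cv2.imwrite(f"pics/{n}0.png",d["pixels"]); print(n,d["camera_matrix"],d["eye"],d["orientation"])
E
```

```text
pics
{'time_s': 0.0, 'joint_positions': array([ 6.61370537e+01,  1.77052262e+01,  9.36901136e+01,  1.38386721e-03,
        6.87361562e+01, -3.99566144e+00]), 'qd': array([-0.00017019,  0.08693652,  0.06572007,  0.04078293,  0.03122393,
       -0.04019288]), 'joint_efforts': array([ 6.93483089e-04, -4.15254986e+01, -2.76663870e+01, -1.72157579e-04,
        1.01437190e-02, -3.69708744e-06]), 'position': array([0.21210992, 0.58703465, 0.23003429]), 'eef_rot': array([[-9.40479254e-01,  3.39849779e-01, -9.49042114e-04],
       [ 3.39851055e-01,  9.40476950e-01, -2.08974110e-03],
       [ 1.82354181e-04, -2.28789112e-03, -9.99997366e-01]]), 'ft_force': array([-0.40100137, -0.85191707,  0.31423615]), 'moment': array([0.0338338 , 0.04748528, 0.0244525 ]), 'gripper_width': 0.9993152976226936}
side [[390.93574699   0.         310.74765218]
 [  0.         390.93574699 200.69234181]
 [  0.           0.           1.        ]] [ 0.04560642 -0.51425827  0.69965287] [[ 0.77714698 -0.42427622  0.46479271]
 [-0.62914429 -0.54120189  0.55792291]
 [ 0.01483327 -0.72600979 -0.68752437]]
top [[367.96996478   0.         320.31096435]
 [  0.         367.96996478 198.22819708]
 [  0.           0.           1.        ]] [0.38440296 0.03173655 0.85819083] [[-0.02787724 -0.98662768  0.16058857]
 [-0.99912438  0.03251573  0.02632866]
 [-0.03119824 -0.15971399 -0.98667021]]
```

View pics/top0.png

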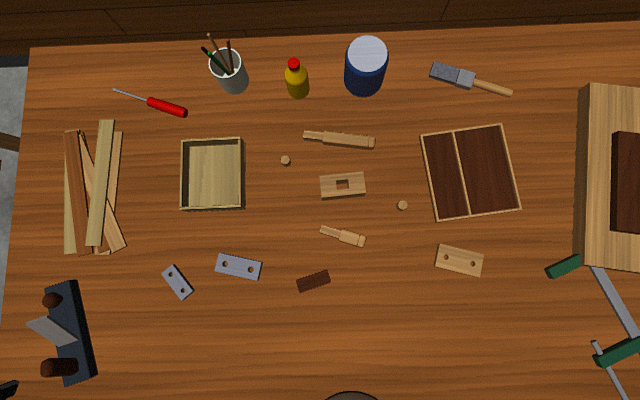

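View pics/side0.png

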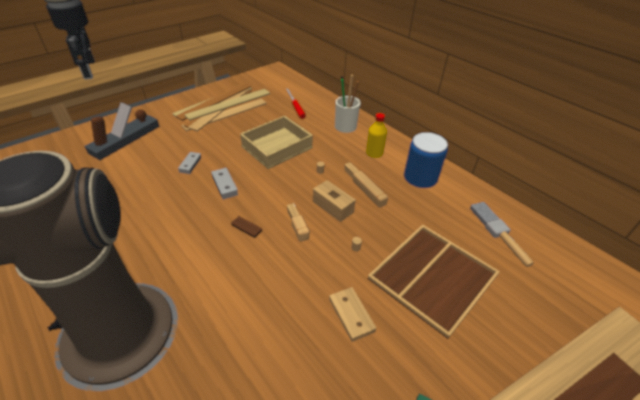

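The top view shows:
- the larger jaw at (239,266), with the small look-alike at (177,282)
- the liner at (460,260)
- the head at (342,184)
- the long handle at (339,139) and the short handle at (342,236)
- the box at (212,174)
- the tray at (470,172), narrow lane on the left (+y)

Next I segment them.

```bash
cat > h.py <<'E'
import numpy as np, cv2
from workcell import bot, optics
def ray(d,uv,z):
    K=np.array(d["camera_matrix"]);R=np.array(d["orientation"]);e=np.array(d["eye"])
    uv=np.atleast_2d(np.array(uv,float)); r=(R@np.linalg.inv(K)@np.c_[uv,np.ones(len(uv))].T).T
    return (e+r*((z-e[2])/r[:,2])[:,None])[:,:2]
def proj(d,p):
    K=np.array(d["camera_matrix"]);R=np.array(d["orientation"]);e=np.array(d["eye"])
    q=K@(R.T@(np.array(p)-e)); return q[:2]/q[2]
E
python3 - <<'E'
from h import *
d=optics.get_image("top"); im=d["pixels"]
hsv=cv2.cvtColor(im,cv2.COLOR_BGR2HSV); lab=cv2.cvtColor(im,cv2.COLOR_BGR2LAB)
for n,(u,v) in dict(jaw=(239,272),liner=(460,253),head=(328,186),lh=(350,139),lht=(313,136),sh=(345,238),table=(380,300),table2=(300,200),boxrim=(212,139),boxfloor=(212,174),trayfloor=(490,172),trayrim=(456,160)).items(): print(n,im[v,u],hsv[v,u],lab[v,u])
c=im[110:310,150:540]; cv2.imwrite("pics/c1.png",cv2.resize(c,None,fx=2,fy=2,interpolation=cv2.INTER_CUBIC))
m=(hsv[...,1]<140).astype(np.uint8)*255
cv2.imwrite("pics/m1.png",cv2.resize(m[110:310,150:540],None,fx=2,fy=2))
E
```

```text
jaw [135 125 127] [126  19 135] [135 131 123]
liner [ 66 109 152] [ 15 144 152] [126 140 159]
head [ 74 119 155] [ 17 133 155] [134 136 158]
lh [ 72 117 156] [ 16 137 156] [133 138 159]
lht [ 73 118 155] [ 16 135 155] [134 137 158]
sh [ 79 133 172] [ 17 138 172] [148 137 162]
table [ 37  85 137] [ 14 186 137] [105 145 164]
table2 [ 37  72 121] [ 13 177 121] [ 91 146 157]
boxrim [ 79 125 147] [ 20 118 147] [136 130 156]
boxfloor [ 93 148 171] [ 21 116 171] [159 129 160]
trayfloor [29 42 84] [  7 167  84] [ 57 146 145]
trayrim [16 36 67] [ 12 194  67] [ 46 141 147]
```

View pics/c1.png

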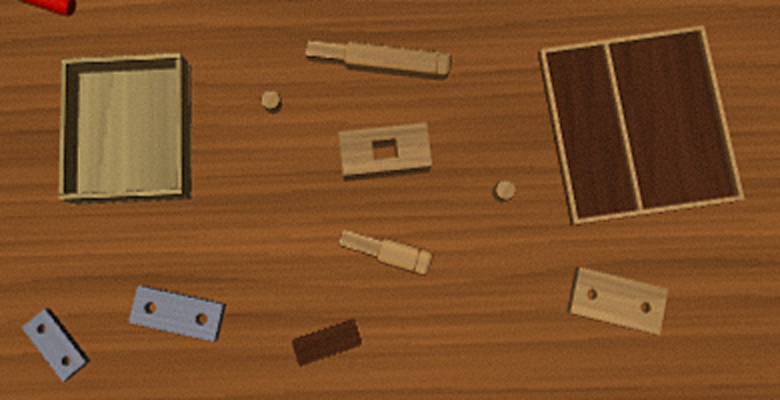

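View pics/m1.png

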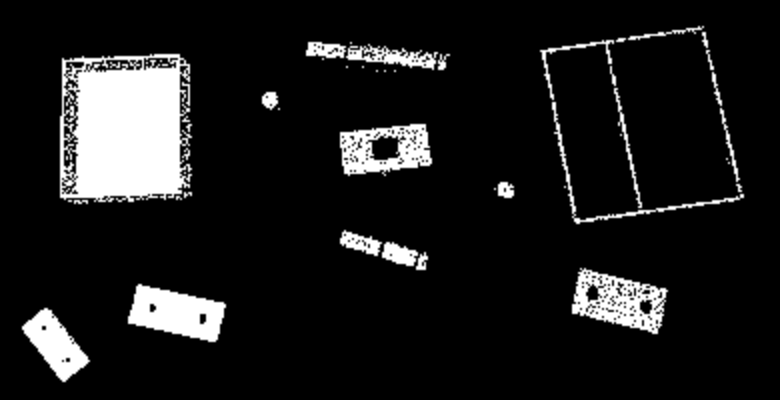

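```bash
cat > seg.py <<'E'
from h import *
import sys
def rect(d,box,z,smax=155,vmin=115,k=3):
    im=cv2.GaussianBlur(d["pixels"],(3,3),0);hsv=cv2.cvtColor(im,cv2.COLOR_BGR2HSV)
    m=((hsv[...,1]<smax)&(hsv[...,2]>vmin)).astype(np.uint8)
    x0,y0,x1,y1=box; w=np.zeros_like(m); w[y0:y1,x0:x1]=m[y0:y1,x0:x1]
    w=cv2.morphologyEx(w,cv2.MORPH_CLOSE,np.ones((k,k),np.uint8))
    cs,_=cv2.findContours(w,cv2.RETR_EXTERNAL,cv2.CHAIN_APPROX_NONE)
    c=max(cs,key=cv2.contourArea)[:,0,:]
    p=ray(d,c,z)
    (cx,cy),(a,b),an=cv2.minAreaRect((p*1000).astype(np.float32))
    if a<b: a,b,an=b,a,an+90
    an=(an+90)%180-90
    return cx,cy,a,b,an,c
E
python3 - <<'E'
from seg import *
d=optics.get_image("top")
for n,b,z,s,v in [("jaw",(205,245,270,288),.02,80,90),("liner",(430,238,492,282),.016,155,115),("head",(312,165,372,205),.045,155,115),("lh",(298,122,382,152),.032,155,115),("sh",(315,220,372,252),.032,155,115),("box",(170,130,252,216),.048,150,90),("tray",(414,118,526,226),.014,150,90)]:
    r=rect(d,b,z,s,v); print(n,np.round(r[:5],1),len(r[5]))
d2=optics.get_image("side")
for n,uv,z in [("tray",[(425,229),(497,271),(448,331),(370,275)],.014)]:
    p=ray(d2,uv,z); print(p.mean(0),p)
dd=[(421,136),(502,124),(521,209),(437,221)]
p=ray(d,dd,.014);print(p.mean(0),p)
b=[(181,139),(241,138),(242,207),(180,208)]
p=ray(d,b,.048);print(p.mean(0),p)
E
python3 - <<'E'
from h import *
d=optics.get_image("side");im=d["pixels"]
cv2.imwrite("pics/s1.png",cv2.resize(im[110:350,160:510],None,fx=2.2,fy=2.2,interpolation=cv2.INTER_CUBIC))
E
```

```text
jaw [372.1 245.4 100.4  43.2  76.2] 118
liner [ 371.7 -251.3   99.9   52.2   74.1] 130
head [547.9   3.8  99.8  50.  -85.7] 127
lh [661.6   7.9 165.9  23.9  80.8] 155
sh [434.8   7.9 101.2  23.9  72.4] 99
box [5.852e+02 3.040e+02 1.663e+02 1.395e+02 4.000e-01] 257
tray [ 574.4 -293.8  209.9  196.     6.4] 336
[ 0.57508701 -0.29830548] [[ 0.66177245 -0.20219843]
 [ 0.68705805 -0.37827398]
 [ 0.48787973 -0.39806007]
 [ 0.4636378  -0.21468946]]
[ 0.57277596 -0.29520406] [[ 0.66325271 -0.1884794 ]
 [ 0.68544057 -0.38046242]
 [ 0.48193766 -0.4016246 ]
 [ 0.46047288 -0.21024982]]
[0.58392833 0.30095199] [[0.66604632 0.37262548]
 [0.66308875 0.23250324]
 [0.50216497 0.22915949]
 [0.50441327 0.36951974]]
```

View pics/s1.png

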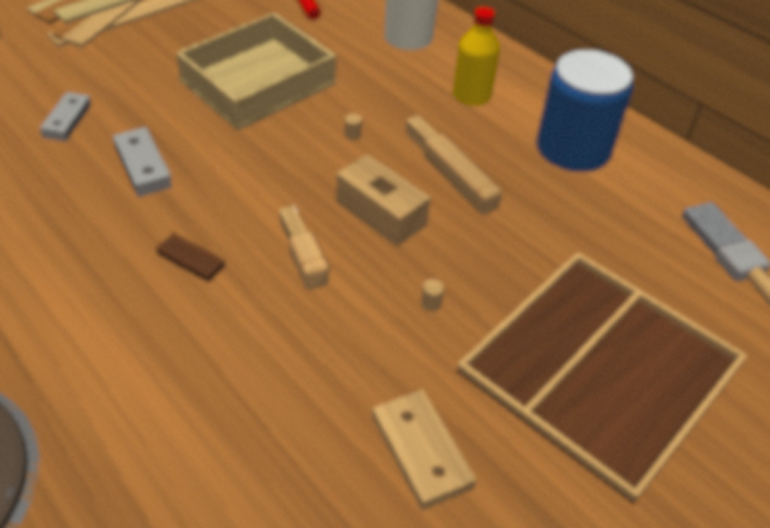

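```bash
cat > go.py <<'E'
from h import *
import sys
from scipy.spatial.transform import Rotation as Ro
# x y z(mm) yaw(deg of tool y / opening dir)
x,y,z,a=map(float,sys.argv[1:5]); s=bot.sense(); R=Ro.from_matrix(s["eef_rot"]).as_matrix(); p=s["position"]
c,q=np.cos(np.radians(a)),np.sin(np.radians(a))
Y=np.array([c,q,0]);Z=np.array([0,0,-1.]);T=np.c_[np.cross(Y,Z),Y,Z]
dx=R.T@(np.array([x,y,z])/1000-p)/.04
rv=np.degrees(Ro.from_matrix(R.T@T).as_rotvec())/6
print("shift",np.round(dx,3),"turn",np.round(rv,3),"t",s["time_s"],"grip",round(s["gripper_width"],3),"p",np.round(p*1000,1),"q6",round(s["joint_positions"][5],1))
E
python3 go.py 372 245 120 -13.8
```

```text
shift [-6.665 -6.695  2.775] turn [-7.0000e-03  5.0000e-03  1.3989e+01] t 0.3 grip 0.996 p [212.3 587.5 230.8] q6 -4.0
```

Call:
send_rows([
  [-0.6,-0.6,0.25,0,0,1.2,85],
  [-1.2,-1.2,0.5,0,0,2.4,85],
  [-1.8,-1.8,0.75,0,0,3.6,85],
  [-2.4,-2.4,1.0,0,0,4.8,85],
  [-3.0,-3.0,1.25,0,0,6.0,75],
  [-3.6,-3.6,1.5,0,0,7.2,70],
  [-4.2,-4.2,1.75,0,0,8.4,68],
  [-4.8,-4.8,2.0,0,0,9.6,68],
  [-5.4,-5.4,2.25,0,0,10.8,68],
  [-6.0,-6.0,2.5,0,0,12.0,68],
  [-6.4,-6.4,2.65,0,0,13.2,68],
  [-6.66,-6.69,2.77,0,0,13.99,68],
], newtons=90)

```text
time_s: 1.5
position: [0.3725, 0.244, 0.1201]
eef_rot: [[0.244, 0.97, -0.0], [0.97, -0.244, -0.0], [-0.0, -0.0, -1.0]]
ft_force: [0.5, -0.7, 0.4]
gripper_width: 0.798
```

```bash
python3 go.py 372 245 4 -13.8
```

```text
shift [ 0.022 -0.018  2.904] turn [-0.     0.003 -0.055] t 1.5 grip 0.798 p [372.5 244.  120.1] q6 41.8
```

Call:
send_rows([
  [0.02,-0.02,0.6,0,0,-0.05,68],
  [0.02,-0.02,1.2,0,0,-0.05,68],
  [0.02,-0.02,1.8,0,0,-0.05,68],
  [0.02,-0.02,2.4,0,0,-0.05,68],
  [0.02,-0.02,2.7,0,0,-0.05,68],
  [0.02,-0.02,2.85,0,0,-0.05,68],
  [0.02,-0.02,2.9,0,0,-0.05,68],
  [0.02,-0.02,2.9,0,0,-0.05,68],
])

```text
time_s: 2.3
position: [0.3721, 0.2469, 0.005]
eef_rot: [[0.234, 0.972, 0.001], [0.972, -0.234, 0.001], [0.001, 0.001, -1.0]]
ft_force: [-0.4, -0.8, -1.0]
gripper_width: 0.794
```

Call:
send_rows([
  [0,0,0,0,0,0,50],
  [0,0,0,0,0,0,40],
  [0,0,0,0,0,0,30],
  [0,0,0,0,0,0,30],
  [0,0,0,0,0,0,30],
  [0,0,0,0,0,0,30],
])

```text
time_s: 2.9
position: [0.3727, 0.247, 0.006]
eef_rot: [[0.233, 0.972, 0.002], [0.972, -0.233, 0.001], [0.001, 0.002, -1.0]]
ft_force: [-0.9, -1.4, 7.0]
gripper_width: 0.463
```

```bash
python3 go.py 372 245 120 -13.8; python3 - <<'E'
from h import *
for n in("top","side"):
    im=optics.get_image(n)["pixels"]; c=im[200:340,150:330] if n=="top" else im[100:260,130:330]
    cv2.imwrite(f"pics/g1{n}.png",cv2.resize(c,None,fx=3,fy=3))
E
```

```text
shift [-4.900e-02  1.000e-03 -2.851e+00] turn [ 0.02  -0.013  0.052] t 2.9 grip 0.463 p [372.7 247.    6. ] q6 41.5
```

View pics/g1top.png

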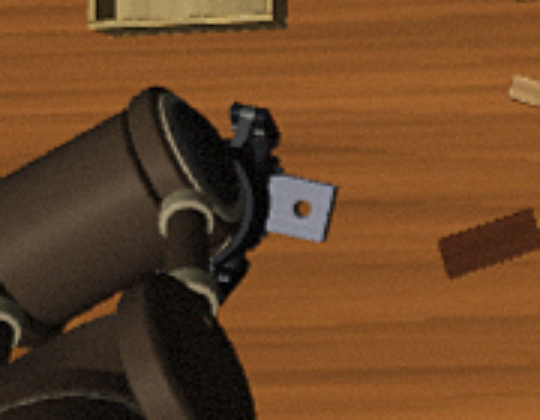

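View pics/g1side.png

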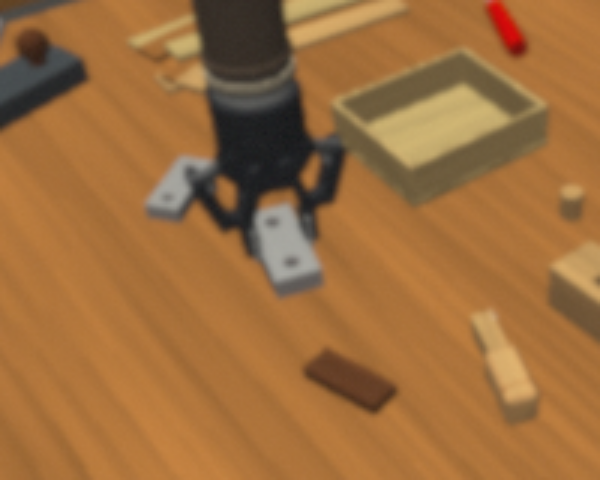

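Call:
send_rows([
  [-0.02,0,-0.2,0,0,0,30],
  [-0.02,0,-0.6,0,0,0,30],
  [-0.02,0,-1.0,0,0,0,30],
  [-0.02,0,-1.5,0,0,0,30],
  [-0.02,0,-2.0,0,0,0,30],
  [-0.02,0,-2.5,0,0,0,30],
  [-0.02,0,-2.8,0,0,0,30],
  [-0.02,0,-3.0,0,0,0,30],
])

```text
time_s: 3.8
position: [0.371, 0.2456, 0.1252]
eef_rot: [[0.234, 0.972, 0.0], [0.972, -0.234, 0.0], [0.0, 0.0, -1.0]]
ft_force: [0.1, -1.0, -4.5]
gripper_width: 0.46
```

```bash
python3 go.py 586 302.5 120 -89.2
```

```text
shift [2.637 4.894 0.131] turn [ 0.0000e+00 -4.0000e-03  1.2615e+01] t 3.8 grip 0.46 p [371.  245.6 125.2] q6 41.4
```

Call:
send_rows([
  [0.2,0.4,0,0,0,1.0,30],
  [0.45,0.85,0,0,0,2.2,30],
  [0.7,1.3,0,0,0,3.4,30],
  [0.95,1.75,0.05,0,0,4.6,30],
  [1.2,2.2,0.05,0,0,5.8,30],
  [1.45,2.65,0.05,0,0,7.0,30],
  [1.7,3.1,0.1,0,0,8.2,30],
  [1.95,3.6,0.1,0,0,9.4,30],
  [2.2,4.05,0.1,0,0,10.6,30],
  [2.45,4.5,0.13,0,0,11.6,30],
  [2.6,4.8,0.13,0,0,12.3,30],
  [2.64,4.89,0.13,0,0,12.61,30],
])

```text
time_s: 5.0
position: [0.5868, 0.3026, 0.1176]
eef_rot: [[1.0, 0.012, -0.001], [0.012, -1.0, -0.001], [-0.001, 0.001, -1.0]]
ft_force: [-0.4, -0.1, -4.6]
gripper_width: 0.466
```

```bash
python3 go.py 586 302.5 11 -89.2; python3 - <<'E'
from h import *
for n in("top","side"):
    im=optics.get_image(n)["pixels"]; c=im[100:300,100:330] if n=="top" else im[60:260,160:400]
    cv2.imwrite(f"pics/g2{n}.png",cv2.resize(c,None,fx=3,fy=3))
E
```

```text
shift [-0.016 -0.     2.665] turn [ 0.007  0.013 -0.018] t 5.0 grip 0.466 p [586.8 302.6 117.6] q6 112.8
```

View pics/g2side.png

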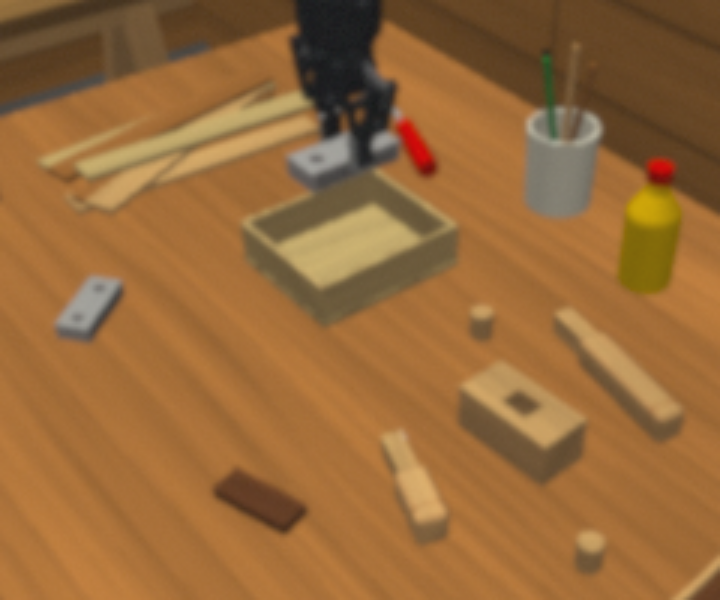

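The jaw is held level above the box, so I lower it.

Call:
send_rows([
  [-0.02,0,0.5,0,0,0,30],
  [-0.02,0,1.0,0,0,0,30],
  [-0.02,0,1.5,0,0,0,30],
  [-0.02,0,2.0,0,0,0,30],
  [-0.02,0,2.3,0,0,0,30],
  [-0.02,0,2.5,0,0,0,30],
  [-0.02,0,2.6,0,0,0,30],
  [-0.02,0,2.63,0,0,0,30],
  [-0.02,0,2.63,0,0,0,30],
])

```text
time_s: 6.0
position: [0.586, 0.303, 0.0148]
eef_rot: [[1.0, 0.015, 0.001], [0.015, -1.0, 0.001], [0.001, -0.001, -1.0]]
ft_force: [0.0, -0.3, -6.4]
gripper_width: 0.458
```

```bash
python3 go.py 586 302.5 12 -89.2
```

```text
shift [0.    0.013 0.07 ] turn [-0.005 -0.012  0.006] t 6.0 grip 0.458 p [586.  303.   14.8] q6 112.7
```

Call:
send_rows([
  [0,0,0.03,0,0,0,30],
  [0,0,0.06,0,0,0,30],
  [0,0,0.07,0,0,0,30],
])

```text
time_s: 6.3
position: [0.5859, 0.303, 0.0121]
eef_rot: [[1.0, 0.015, 0.001], [0.015, -1.0, 0.0], [0.001, -0.0, -1.0]]
ft_force: [-0.8, 0.2, -1.2]
gripper_width: 0.464
```

Call:
send_rows([
  [0,0,0,0,0,0,45],
  [0,0,0,0,0,0,50],
  [0,0,0,0,0,0,56],
  [0,0,0,0,0,0,56],
  [0,0,-0.3,0,0,0,56],
  [0,0,-0.8,0,0,0,56],
  [0,0,-1.4,0,0,0,56],
  [0,0,-2.0,0,0,0,60],
  [0,0,-2.6,0,0,0,70],
  [0,0,-3.0,0,0,0,75],
])

```text
time_s: 7.3
position: [0.5866, 0.3033, 0.1346]
eef_rot: [[1.0, 0.015, 0.004], [0.015, -1.0, 0.002], [0.004, -0.002, -1.0]]
ft_force: [0.6, 0.3, 0.1]
gripper_width: 0.881
```

```bash
python3 go.py 370.5 -251.3 140 -15.9
```

```text
shift [-5.602 13.785 -0.177] turn [ 9.0000e-03 -3.9000e-02 -1.2211e+01] t 7.3 grip 0.881 p [586.6 303.3 134.6] q6 112.7
```

Call:
send_rows([
  [-0.2,0.5,0,0,0,-0.4,75],
  [-0.6,1.5,-0.05,0,0,-1.3,75],
  [-1.0,2.5,-0.1,0,0,-2.2,75],
  [-1.4,3.5,-0.15,0,0,-3.1,75],
  [-1.8,4.5,-0.17,0,0,-4.0,75],
  [-2.2,5.5,-0.17,0,0,-4.9,75],
  [-2.6,6.5,-0.17,0,0,-5.8,75],
  [-3.0,7.5,-0.17,0,0,-6.7,75],
  [-3.4,8.5,-0.17,0,0,-7.6,75],
  [-3.8,9.5,-0.17,0,0,-8.5,75],
  [-4.2,10.4,-0.17,0,0,-9.4,75],
  [-4.6,11.2,-0.17,0,0,-10.2,75],
])

```text
time_s: 8.5
position: [0.4072, -0.1496, 0.1387]
eef_rot: [[0.466, 0.885, 0.001], [0.885, -0.466, -0.001], [-0.0, 0.001, -1.0]]
ft_force: [0.5, 0.6, -0.3]
gripper_width: 0.88
```

```bash
python3 - <<'E'
from h import *
import seg
d=optics.get_image("top")
cv2.imwrite("pics/b1.png",cv2.resize(d["pixels"][110:300,150:330],None,fx=3,fy=3))
r=seg.rect(d,(185,140,240,207),.026,60,70); print(np.round(r[:5],1))
r=seg.rect(d,(430,238,492,282),.016); print(np.round(r[:5],1))
E
python3 go.py 371.7 -251.3 120 -15.9
```

```text
[ 5.813e+02  3.046e+02  1.013e+02  4.280e+01 -5.000e-01]
[ 350.4 -273.2   47.7   23.8   77. ]
shift [-2.563  0.397  0.476] turn [ 0.004  0.038 -1.97 ] t 8.55 grip 0.879 p [ 405.3 -153.1  138.6] q6 1.6
```

View pics/b1.png

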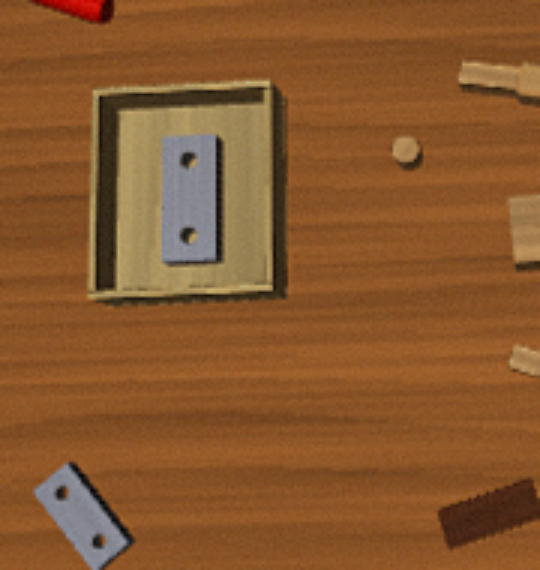

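The jaw lies in the box at about (581,305), within roughly 4 mm of its middle. Now the liner.

Call:
send_rows([
  [-0.5,0.1,0.1,0,0,-0.4,75],
  [-1.2,0.2,0.2,0,0,-0.9,75],
  [-1.9,0.3,0.3,0,0,-1.4,75],
  [-2.4,0.38,0.4,0,0,-1.85,75],
  [-2.56,0.4,0.48,0,0,-1.97,75],
  [-2.56,0.4,0.48,0,0,-1.97,75],
])

```text
time_s: 9.15
position: [0.3736, -0.2459, 0.1187]
eef_rot: [[0.281, 0.96, -0.0], [0.96, -0.281, 0.001], [0.001, -0.001, -1.0]]
ft_force: [-0.7, 0.5, -0.0]
gripper_width: 0.88
```

```bash
python3 go.py 371.7 -251.3 5 -15.9
```

```text
shift [-0.144 -0.005  2.842] turn [-0.007 -0.006 -0.066] t 9.15 grip 0.88 p [ 373.6 -245.9  118.7] q6 -22.7
```

Call:
send_rows([
  [-0.14,0,0.3,0,0,-0.07,75],
  [-0.14,0,0.9,0,0,-0.07,75],
  [-0.14,0,1.5,0,0,-0.07,75],
  [-0.14,0,2.1,0,0,-0.07,75],
  [-0.14,0,2.5,0,0,-0.07,75],
  [-0.14,0,2.75,0,0,-0.07,75],
  [-0.14,0,2.87,0,0,-0.07,75],
  [-0.14,0,2.87,0,0,-0.07,75],
])

```text
time_s: 9.95
position: [0.3723, -0.2507, 0.0036]
eef_rot: [[0.271, 0.963, -0.001], [0.963, -0.271, 0.001], [0.0, -0.001, -1.0]]
ft_force: [-0.1, -0.2, 0.7]
gripper_width: 0.879
```

Call:
send_rows([
  [0,0,0,0,0,0,65],
  [0,0,0,0,0,0,55],
  [0,0,0,0,0,0,45],
  [0,0,0,0,0,0,40],
  [0,0,0,0,0,0,40],
  [0,0,0,0,0,0,40],
], newtons=50)

```text
time_s: 10.55
position: [0.3732, -0.2518, 0.0053]
eef_rot: [[0.271, 0.963, 0.002], [0.963, -0.271, -0.001], [-0.001, 0.002, -1.0]]
ft_force: [-1.1, 0.7, 4.7]
gripper_width: 0.589
```

```bash
python3 go.py 371.7 -251.3 130 -15.9; python3 - <<'E'
from h import *
for n in("top","side"):
    im=optics.get_image(n)["pixels"]; c=im[180:330,380:560] if n=="top" else im[180:380,260:460]
    cv2.imwrite(f"pics/g3{n}.png",cv2.resize(c,None,fx=3,fy=3))
E
```

```text
shift [ 1.000e-03 -3.400e-02 -3.118e+00] turn [0.018 0.007 0.027] t 10.55 grip 0.589 p [ 373.2 -251.8    5.3] q6 -23.8
```

View pics/g3side.png

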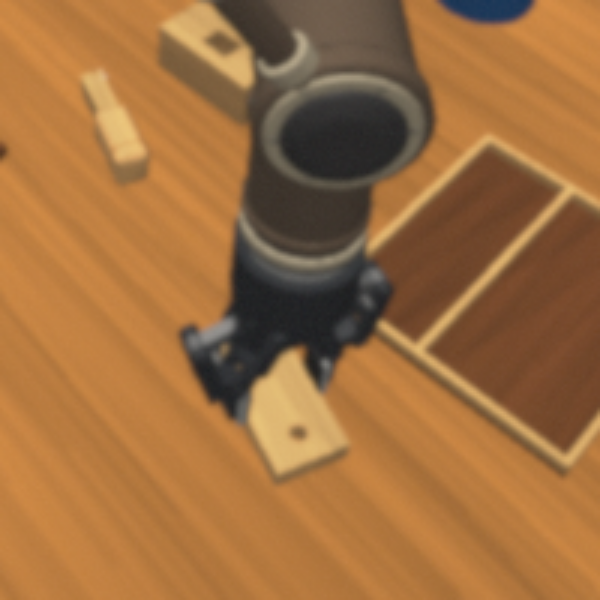

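Call:
send_rows([
  [0,-0.03,-0.2,0,0,0,40],
  [0,-0.03,-0.6,0,0,0,40],
  [0,-0.03,-1.1,0,0,0,40],
  [0,-0.03,-1.7,0,0,0,40],
  [0,-0.03,-2.3,0,0,0,40],
  [0,-0.03,-2.8,0,0,0,40],
  [0,-0.03,-3.1,0,0,0,40],
  [0,-0.03,-3.1,0,0,0,40],
])

```text
time_s: 11.45
position: [0.3724, -0.2519, 0.1301]
eef_rot: [[0.271, 0.963, 0.004], [0.963, -0.271, -0.003], [-0.002, 0.004, -1.0]]
ft_force: [0.4, -0.5, -0.4]
gripper_width: 0.591
```

```bash
python3 go.py 583.2 303.5 130 -89.2
```

```text
shift [14.794  1.307 -0.02 ] turn [ 4.7000e-02 -1.1000e-02  1.2244e+01] t 11.45 grip 0.591 p [ 372.4 -251.9  130.1] q6 -23.9
```

Call:
send_rows([
  [0.5,0.05,0,0,0,0.5,40],
  [1.4,0.15,0,0,0,1.3,40],
  [2.4,0.25,0,0,0,2.2,40],
  [3.4,0.3,0,0,0,3.1,40],
  [4.4,0.4,0,0,0,4.0,40],
  [5.4,0.5,0,0,0,4.9,40],
  [6.4,0.6,0,0,0,5.8,40],
  [7.4,0.7,0,0,0,6.7,40],
  [8.4,0.8,0,0,0,7.6,40],
  [9.4,0.9,0,0,0,8.5,40],
  [10.4,1.0,0,0,0,9.4,40],
  [11.2,1.05,0,0,0,10.2,40],
])

```text
time_s: 12.65
position: [0.5328, 0.1709, 0.1265]
eef_rot: [[0.975, 0.224, -0.002], [0.224, -0.975, -0.0], [-0.002, -0.0, -1.0]]
ft_force: [0.9, -0.2, -0.3]
gripper_width: 0.589
```

Call:
send_rows([
  [0,0,0,0,0,0,40],
])

```text
time_s: 12.75
position: [0.5337, 0.1723, 0.127]
eef_rot: [[0.973, 0.229, 0.0], [0.229, -0.973, 0.001], [0.0, -0.001, -1.0]]
ft_force: [-0.9, -0.0, -1.6]
gripper_width: 0.589
```

```bash
python3 go.py 583.2 303.5 130 -89.2
```

```text
shift [ 1.955 -2.909 -0.072] turn [-1.100e-02 -2.000e-03  2.072e+00] t 12.75 grip 0.589 p [533.7 172.3 127. ] q6 90.1
```

Call:
send_rows([
  [0.3,-0.45,-0.02,0,0,0.3,40],
  [0.8,-1.2,-0.05,0,0,0.85,40],
  [1.3,-1.95,-0.07,0,0,1.4,40],
  [1.7,-2.5,-0.07,0,0,1.8,40],
  [1.9,-2.8,-0.07,0,0,2.0,40],
  [1.95,-2.91,-0.07,0,0,2.07,40],
  [1.95,-2.91,-0.07,0,0,2.07,40],
])

```text
time_s: 13.45
position: [0.5818, 0.2992, 0.1295]
eef_rot: [[1.0, 0.012, -0.002], [0.012, -1.0, -0.001], [-0.002, 0.001, -1.0]]
ft_force: [-0.4, -0.6, -0.8]
gripper_width: 0.593
```

```bash
python3 go.py 583.2 303.5 33 -89.2
```

```text
shift [ 0.042 -0.11   2.412] turn [ 0.014  0.023 -0.015] t 13.45 grip 0.593 p [581.8 299.2 129.5] q6 112.7
```

Call:
send_rows([
  [0.04,-0.09,0.3,0,0,0,40],
  [0.04,-0.09,0.8,0,0,0,40],
  [0.04,-0.09,1.3,0,0,0,40],
  [0.04,-0.09,1.7,0,0,0,40],
  [0.04,-0.09,2.0,0,0,0,40],
  [0.04,-0.09,2.15,0,0,0,40],
  [0.04,-0.09,2.15,0,0,0,40],
])

```text
time_s: 14.15
position: [0.5836, 0.303, 0.0437]
eef_rot: [[1.0, 0.011, -0.002], [0.011, -1.0, -0.001], [-0.002, 0.001, -1.0]]
ft_force: [0.1, -0.2, -0.9]
gripper_width: 0.592
```

```bash
python3 go.py 583.2 303.5 32 -89.2
```

```text
shift [-0.01  -0.012  0.291] turn [ 0.008  0.018 -0.027] t 14.15 grip 0.592 p [583.6 303.   43.7] q6 113.0
```

Call:
send_rows([
  [-0.01,-0.01,0.1,0,0,-0.03,40],
  [-0.01,-0.01,0.2,0,0,-0.03,40],
  [-0.01,-0.01,0.26,0,0,-0.03,40],
  [-0.01,-0.01,0.29,0,0,-0.03,40],
  [-0.01,-0.01,0.29,0,0,-0.03,40],
])

```text
time_s: 14.65
position: [0.5839, 0.304, 0.0332]
eef_rot: [[1.0, 0.015, -0.0], [0.015, -1.0, -0.0], [-0.0, 0.0, -1.0]]
ft_force: [-0.0, 1.2, -0.7]
gripper_width: 0.59
```

Call:
send_rows([
  [0,0,0,0,0,0,55],
  [0,0,0,0,0,0,60],
  [0,0,0,0,0,0,66],
  [0,0,0,0,0,0,66],
  [0,0,-0.3,0,0,0,66],
  [0,0,-0.8,0,0,0,66],
  [0,0,-1.4,0,0,0,66],
  [0,0,-2.0,0,0,0,66],
  [0,0,-2.4,0,0,0,70],
  [0,0,-2.6,0,0,0,70],
])

```text
time_s: 15.65
position: [0.5853, 0.3046, 0.1402]
eef_rot: [[1.0, 0.014, 0.004], [0.014, -1.0, 0.002], [0.004, -0.002, -1.0]]
ft_force: [0.9, 0.1, 0.1]
gripper_width: 0.818
```

```bash
python3 go.py 547.9 3.8 140 4.3
```

```text
shift [-1.043  7.505 -0.011] turn [  0.018  -0.041 -15.579] t 15.65 grip 0.818 p [585.3 304.6 140.2] q6 112.9
```

Call:
send_rows([
  [-0.05,0.4,0,0,0,-0.8,70],
  [-0.15,1.0,0,0,0,-2.1,70],
  [-0.25,1.7,0,0,0,-3.5,70],
  [-0.35,2.4,0,0,0,-4.9,70],
  [-0.45,3.1,0,0,0,-6.3,70],
  [-0.55,3.8,0,0,0,-7.7,70],
  [-0.65,4.5,0,0,0,-9.1,70],
  [-0.75,5.2,0,0,0,-10.5,70],
  [-0.85,5.9,0,0,0,-11.9,70],
  [-0.92,6.6,0,0,0,-13.3,70],
  [-1.0,7.2,0,0,0,-14.6,70],
  [-1.04,7.5,0,0,0,-15.58,70],
])

```text
time_s: 16.85
position: [0.5457, 0.0016, 0.1367]
eef_rot: [[-0.078, 0.997, -0.002], [0.997, 0.078, -0.0], [-0.0, -0.002, -1.0]]
ft_force: [0.9, 0.0, -0.1]
gripper_width: 0.819
```

Call:
send_rows([
  [0,0,0,0,0,0,70],
  [0,0,0,0,0,0,70],
])

```text
time_s: 17.05
position: [0.5463, 0.0035, 0.137]
eef_rot: [[-0.072, 0.997, -0.001], [0.997, 0.072, 0.0], [0.001, -0.001, -1.0]]
ft_force: [-0.0, 0.9, 0.4]
gripper_width: 0.823
```

```bash
python3 go.py 547.9 3.8 10 4.3; python3 - <<'E'
from h import *
import seg
d=optics.get_image("top")
cv2.imwrite("pics/b2.png",cv2.resize(d["pixels"][110:300,150:400],None,fx=3,fy=3))
s=optics.get_image("side")["pixels"]
cv2.imwrite("pics/b2s.png",cv2.resize(s[80:240,220:420],None,fx=3,fy=3))
E
```

```text
shift [2.000e-03 4.200e-02 3.174e+00] turn [-0.007 -0.005 -0.027] t 17.05 grip 0.823 p [546.3   3.5 137. ] q6 -8.4
```

View pics/b2.png

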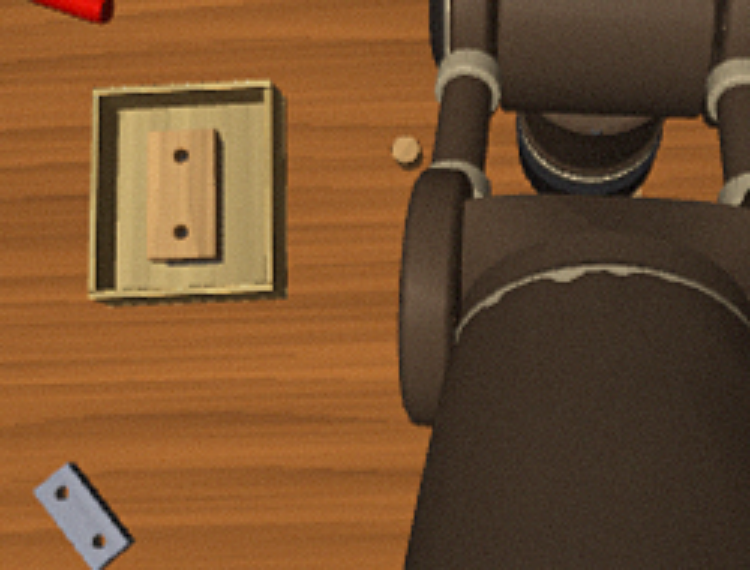

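View pics/b2s.png

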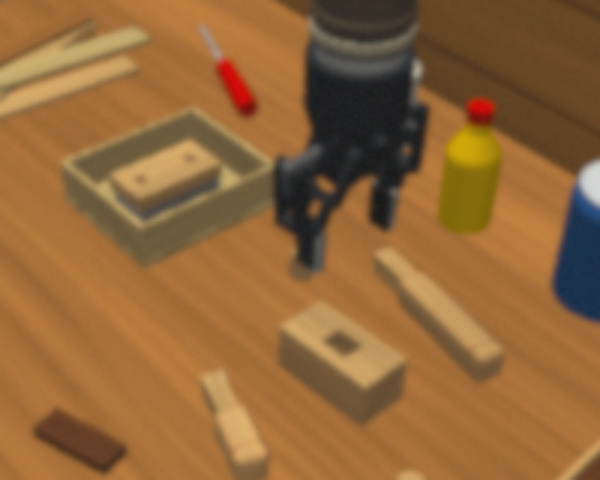

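```bash
python3 - <<'E'
from h import *
d=optics.get_image("top")
p=ray(d,[(150+180/3,110+155/3),(150+180/3,110+232/3)],.042);print(p.mean(0),p)
# four top corners
p=ray(d,[(150+149/3,110+130/3),(150+214/3,110+129/3),(150+214/3,110+258/3),(150+148/3,110+258/3)],.042);print(p.mean(0))
E
```

```text
[0.58087023 0.30499585] [[0.61104463 0.30561272]
 [0.55069582 0.30437897]]
[0.58095089 0.30405467]
```

Call:
send_rows([
  [0,0.04,0.4,0,0,0,70],
  [0,0.04,1.0,0,0,0,70],
  [0,0.04,1.6,0,0,0,70],
  [0,0.04,2.2,0,0,0,70],
  [0,0.04,2.7,0,0,0,70],
  [0,0.04,3.0,0,0,0,70],
  [0,0.04,3.17,0,0,0,70],
  [0,0.04,3.17,0,0,0,70],
])

```text
time_s: 18.0
position: [0.5478, 0.0039, 0.0098]
eef_rot: [[-0.075, 0.997, -0.001], [0.997, 0.075, 0.0], [0.0, -0.001, -1.0]]
ft_force: [-0.2, -0.5, -0.7]
gripper_width: 0.823
```

Call:
send_rows([
  [0,0,0,0,0,0,60],
  [0,0,0,0,0,0,50],
  [0,0,0,0,0,0,40],
  [0,0,0,0,0,0,40],
  [0,0,0,0,0,0,40],
  [0,0,0,0,0,0,40],
])

```text
time_s: 18.6
position: [0.5494, 0.0035, 0.0118]
eef_rot: [[-0.075, 0.997, 0.002], [0.997, 0.075, -0.0], [-0.0, 0.002, -1.0]]
ft_force: [-0.4, 0.4, 5.9]
gripper_width: 0.576
```

```bash
python3 go.py 547.9 3.8 140 4.3; python3 - <<'E'
from h import *
s=optics.get_image("side")["pixels"]
cv2.imwrite("pics/b3s.png",cv2.resize(s[120:280,220:420],None,fx=3,fy=3))
E
```

```text
shift [ 0.01  -0.03  -3.206] turn [0.02  0.003 0.001] t 18.6 grip 0.576 p [549.4   3.5  11.8] q6 -8.5
```

View pics/b3s.png

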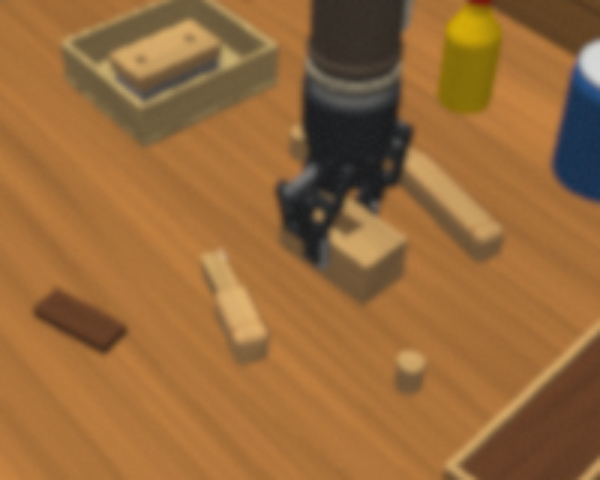

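The liner is at (580.9, 304.5) against the jaw at (581.3, 304.6), so it sits square. The head is gripped; next is the wide lane.

Call:
send_rows([
  [0,-0.03,-0.3,0,0,0,40],
  [0,-0.03,-0.9,0,0,0,40],
  [0,-0.03,-1.6,0,0,0,40],
  [0,-0.03,-2.3,0,0,0,40],
  [0,-0.03,-2.9,0,0,0,40],
  [0,-0.03,-3.2,0,0,0,40],
  [0,-0.03,-3.2,0,0,0,40],
])

```text
time_s: 19.35
position: [0.5484, 0.0033, 0.1405]
eef_rot: [[-0.075, 0.997, 0.004], [0.997, 0.075, -0.0], [-0.001, 0.004, -1.0]]
ft_force: [-0.0, 0.3, -3.1]
gripper_width: 0.575
```

```bash
python3 go.py 578.3 -331.5 130 -83.7
```

```text
shift [-8.403  0.117  0.267] turn [ 0.035 -0.025 14.667] t 19.35 grip 0.575 p [548.4   3.3 140.5] q6 -8.5
```

Call:
send_rows([
  [-0.4,0.01,0,0,0,0.7,40],
  [-1.1,0.02,0,0,0,2.0,40],
  [-1.9,0.03,0,0,0,3.3,40],
  [-2.7,0.04,0,0,0,4.7,40],
  [-3.5,0.05,0.05,0,0,6.1,40],
  [-4.3,0.06,0.1,0,0,7.5,40],
  [-5.1,0.07,0.15,0,0,8.9,40],
  [-5.9,0.08,0.2,0,0,10.3,40],
  [-6.7,0.09,0.25,0,0,11.7,40],
  [-7.4,0.1,0.27,0,0,12.9,40],
  [-8.0,0.11,0.27,0,0,14.0,40],
  [-8.4,0.12,0.27,0,0,14.67,40],
])

```text
time_s: 20.55
position: [0.5756, -0.3324, 0.1249]
eef_rot: [[0.995, 0.105, -0.003], [0.105, -0.995, 0.002], [-0.003, -0.002, -1.0]]
ft_force: [0.5, 0.3, -1.7]
gripper_width: 0.577
```

Call:
send_rows([
  [0,0,0,0,0,0,40],
  [0,0,0,0,0,0,40],
])

```text
time_s: 20.75
position: [0.5758, -0.3302, 0.1256]
eef_rot: [[0.994, 0.11, -0.003], [0.11, -0.994, 0.003], [-0.003, -0.003, -1.0]]
ft_force: [-0.2, -0.6, -2.5]
gripper_width: 0.577
```

```bash
python3 go.py 578.3 -331.5 17 -83.7
```

```text
shift [0.066 0.047 2.715] turn [-0.029  0.026  0.005] t 20.75 grip 0.577 p [ 575.8 -330.2  125.6] q6 50.0
```

Head contact is expected at TCP z of about 16.

Call:
send_rows([
  [0.06,0.04,0.4,-0.03,0.03,0,40],
  [0.06,0.04,1.0,-0.03,0.03,0,40],
  [0.06,0.04,1.6,-0.03,0.03,0,40],
  [0.06,0.04,2.1,-0.03,0.03,0,40],
  [0.06,0.04,2.45,-0.03,0.03,0,40],
  [0.06,0.04,2.6,-0.03,0.03,0,40],
  [0.06,0.04,2.68,-0.03,0.03,0,40],
  [0.06,0.04,2.71,-0.03,0.03,0,40],
  [0.06,0.04,2.71,-0.03,0.03,0,40],
])

```text
time_s: 21.65
position: [0.5805, -0.333, 0.0203]
eef_rot: [[0.994, 0.11, 0.005], [0.11, -0.994, -0.004], [0.005, 0.004, -1.0]]
ft_force: [0.7, 0.4, -1.9]
gripper_width: 0.575
```

```bash
python3 go.py 578.3 -331.5 16 -83.7
```

```text
shift [-0.05  -0.044  0.106] turn [ 0.042 -0.044  0.   ] t 21.65 grip 0.575 p [ 580.5 -333.    20.3] q6 50.2
```

Call:
send_rows([
  [-0.03,-0.03,0.05,0.03,-0.03,0,40],
  [-0.05,-0.04,0.09,0.04,-0.04,0,40],
  [-0.05,-0.04,0.1,0.04,-0.04,0,40],
])

```text
time_s: 21.95
position: [0.5776, -0.3314, 0.0158]
eef_rot: [[0.994, 0.109, -0.001], [0.109, -0.994, 0.001], [-0.001, -0.001, -1.0]]
ft_force: [-1.3, 0.1, 1.6]
gripper_width: 0.574
```

Call:
send_rows([
  [0,0,0,0,0,0,52],
  [0,0,0,0,0,0,58],
  [0,0,0,0,0,0,64],
  [0,0,0,0,0,0,64],
  [0,0,-0.3,0,0,0,64],
  [0,0,-0.9,0,0,0,64],
  [0,0,-1.6,0,0,0,60],
  [0,0,-2.3,0,0,0,56],
  [0,0,-2.8,0,0,0,56],
  [0,0,-3.0,0,0,0,56],
])

```text
time_s: 22.95
position: [0.5796, -0.3325, 0.1394]
eef_rot: [[0.994, 0.11, 0.004], [0.11, -0.994, -0.003], [0.004, 0.003, -1.0]]
ft_force: [0.4, -0.4, -0.5]
gripper_width: 0.652
```

```bash
python3 go.py 661 4 140 -9.2; python3 - <<'E'
from seg import *
d=optics.get_image("top")
r=rect(d,(298,122,382,152),.032); print(np.round(r[:5],1))
# axis of thick section & tenon: print end pts
p=ray(d,r[5],.032)*1000; i=p[:,1].argsort(); print(np.round(p[i[[0,1,2,-3,-2,-1]]]))
cv2.imwrite("pics/t1.png",cv2.resize(d["pixels"][100:260,280:540],None,fx=3,fy=3))
E
```

```text
shift [ 2.946 -8.14  -0.027] turn [ 4.7000e-02 -1.2000e-02 -1.2418e+01] t 22.95 grip 0.652 p [ 579.6 -332.5  139.4] q6 50.1
[661.7   8.8 167.4  23.7  81. ]
[[659. -75.]
 [657. -75.]
 [659. -73.]
 [670.  90.]
 [665.  90.]
 [668.  93.]]
```

View pics/t1.png

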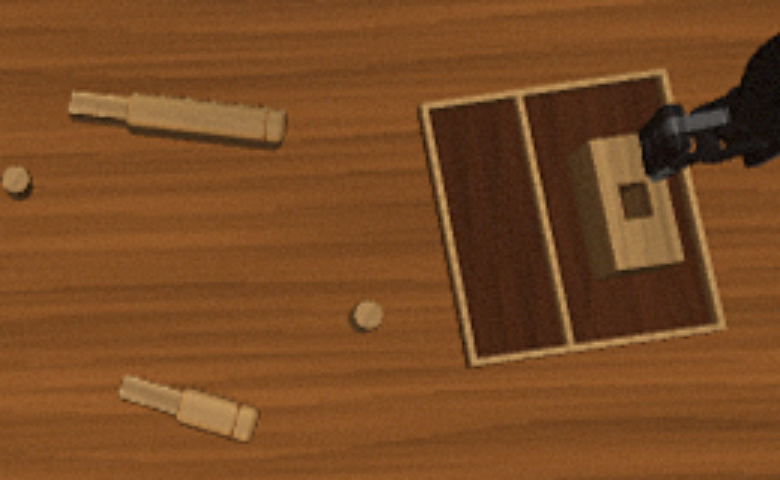

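```bash
python3 - <<'E'
from h import *
d=optics.get_image("top")
f=lambda x,y:(280+x/3-.33,100+y/3-.33)
# upper edge and lower (top-face) edge of thick part
for a,b in [((132,95),(282,109)),((130,129),(265,139)),((70,92),(128,99)),((70,110),(128,118))]:
    p=ray(d,[f(*a),f(*b)],.032)*1000; q=p[0]-p[1]; print(np.round(p,1),np.degrees(np.arctan2(q[1],q[0])))
h=[(588,140),(668,130),(684,260),(616,271)]
p=ray(d,[f(*a) for a in h],.049)*1000;print(p.mean(0))
p=ray(d,[f(636,201)],.049)*1000;print(p)
E
```

```text
[[677.4  41.5]
 [661.5 -74.6]] 82.21185293480838
[[649.9  43.8]
 [637.9 -60.3]] 83.4346145585399
[[681.7  89.9]
 [674.2  44.7]] 80.61262356256087
[[667.   90.2]
 [658.8  45.1]] 79.65936780300176
[ 575.67749571 -332.45346065]
[[ 574.69374877 -330.23945745]]
```

Call:
send_rows([
  [0.1,-0.4,0,0,0,-0.6,56],
  [0.4,-1.1,0,0,0,-1.7,56],
  [0.7,-1.9,0,0,0,-2.9,56],
  [1.0,-2.7,0,0,0,-4.1,56],
  [1.3,-3.5,0,0,0,-5.3,56],
  [1.6,-4.3,0,0,0,-6.6,56],
  [1.9,-5.1,0,0,0,-7.9,56],
  [2.15,-5.9,0,0,0,-9.1,56],
  [2.4,-6.7,0,0,0,-10.3,56],
  [2.65,-7.4,0,0,0,-11.4,56],
  [2.85,-7.9,0,0,0,-12.1,56],
  [2.95,-8.2,0,0,0,-12.6,56],
])

```text
time_s: 24.25
position: [0.658, 0.0099, 0.1334]
eef_rot: [[0.137, 0.991, -0.004], [0.991, -0.137, 0.002], [0.001, -0.005, -1.0]]
ft_force: [0.4, -0.9, -0.1]
gripper_width: 0.654
```

Call:
send_rows([
  [0,0,0,0,0,0,56],
  [0,0,0,0,0,0,56],
])

```text
time_s: 24.45
position: [0.658, 0.0075, 0.134]
eef_rot: [[0.141, 0.99, -0.004], [0.99, -0.141, 0.001], [0.0, -0.004, -1.0]]
ft_force: [0.8, -1.1, -0.6]
gripper_width: 0.657
```

```bash
python3 go.py 660.5 8 14 -8; python3 - <<'E'
from h import *
s=optics.get_image("side")["pixels"]
cv2.imwrite("pics/b4s.png",cv2.resize(s[80:340,240:520],None,fx=2.2,fy=2.2))
E
```

```text
shift [0.02  0.073 3.   ] turn [-0.037 -0.    -0.022] t 24.45 grip 0.657 p [658.    7.5 134. ] q6 5.0
```

View pics/b4s.png

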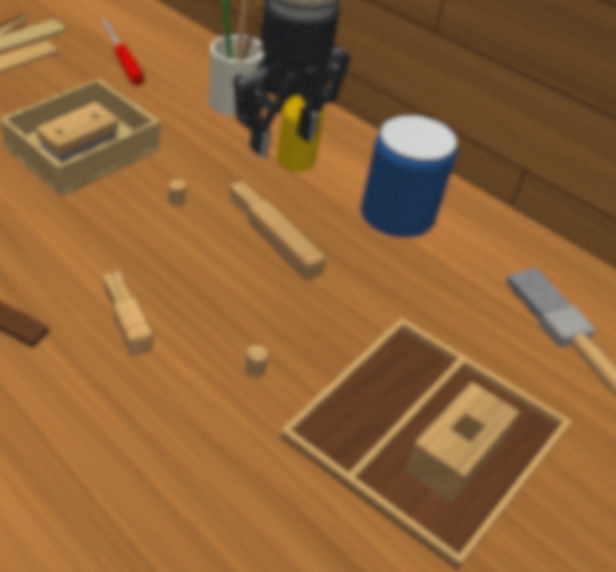

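Call:
send_rows([
  [0.02,0.04,0.4,-0.03,0,0,56],
  [0.02,0.04,1.0,-0.03,0,0,56],
  [0.02,0.04,1.6,-0.03,0,0,56],
  [0.02,0.04,2.2,-0.03,0,0,56],
  [0.02,0.04,2.6,-0.03,0,0,56],
  [0.02,0.04,2.85,-0.03,0,0,56],
  [0.02,0.04,3.0,-0.03,0,0,56],
  [0.02,0.04,3.0,-0.03,0,0,56],
])

```text
time_s: 25.3
position: [0.6603, 0.0081, 0.0148]
eef_rot: [[0.141, 0.99, 0.001], [0.99, -0.141, 0.001], [0.001, 0.001, -1.0]]
ft_force: [0.2, -0.4, 0.4]
gripper_width: 0.659
```

Call:
send_rows([
  [0,0,0,0,0,0,45],
  [0,0,0,0,0,0,35],
  [0,0,0,0,0,0,25],
  [0,0,0,0,0,0,20],
  [0,0,0,0,0,0,20],
  [0,0,0,0,0,0,20],
])

```text
time_s: 25.9
position: [0.6621, 0.0083, 0.0172]
eef_rot: [[0.141, 0.99, 0.005], [0.99, -0.141, 0.0], [0.001, 0.005, -1.0]]
ft_force: [-0.5, 0.8, 5.8]
gripper_width: 0.308
```

```bash
python3 go.py 660.5 8 140 -8; python3 - <<'E'
from h import *
s=optics.get_image("side")["pixels"]
cv2.imwrite("pics/b5s.png",cv2.resize(s[120:240,280:440],None,fx=4,fy=4))
E
```

```text
shift [-0.01  -0.023 -3.071] turn [ 0.047 -0.01  -0.017] t 25.9 grip 0.308 p [662.1   8.3  17.2] q6 5.0
```

View pics/b5s.png

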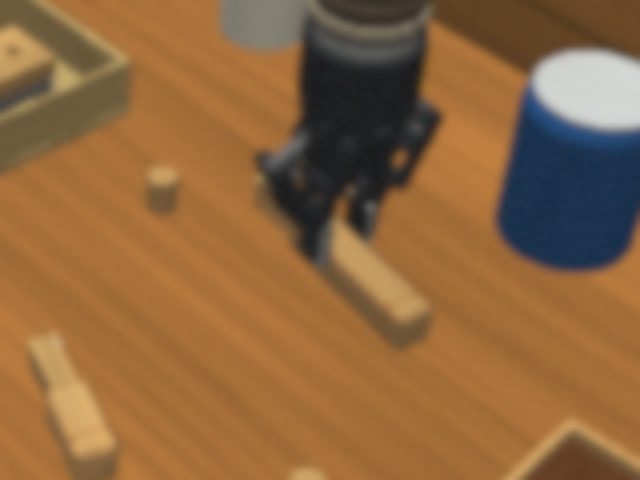

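Call:
send_rows([
  [0,-0.02,-0.3,0,0,0,20],
  [0,-0.02,-0.9,0,0,0,20],
  [0,-0.02,-1.6,0,0,0,20],
  [0,-0.02,-2.3,0,0,0,20],
  [0,-0.02,-2.8,0,0,0,20],
  [0,-0.02,-3.07,0,0,0,20],
  [0,-0.02,-3.07,0,0,0,20],
])

```text
time_s: 26.65
position: [0.6605, 0.0084, 0.1402]
eef_rot: [[0.141, 0.99, 0.005], [0.99, -0.141, 0.0], [0.001, 0.005, -1.0]]
ft_force: [0.6, -0.3, -0.3]
gripper_width: 0.312
```

```bash
python3 go.py 567.9 -237 130 -83.7
```

```text
shift [-6.399 -1.427  0.241] turn [ 0.033 -0.04  12.598] t 26.65 grip 0.312 p [660.5   8.4 140.2] q6 5.0
```

Call:
send_rows([
  [-0.3,-0.1,0,0,0,0.6,20],
  [-0.9,-0.2,0,0,0,1.7,20],
  [-1.5,-0.35,0,0,0,2.9,20],
  [-2.1,-0.5,0,0,0,4.1,20],
  [-2.7,-0.6,0.05,0,0,5.3,20],
  [-3.3,-0.75,0.1,0,0,6.5,20],
  [-3.9,-0.9,0.15,0,0,7.7,20],
  [-4.5,-1.0,0.2,0,0,8.9,20],
  [-5.1,-1.15,0.24,0,0,10.1,20],
  [-5.7,-1.3,0.24,0,0,11.2,20],
  [-6.2,-1.4,0.24,0,0,12.1,20],
  [-6.4,-1.43,0.24,0,0,12.6,20],
])

```text
time_s: 27.85
position: [0.5645, -0.2381, 0.1262]
eef_rot: [[0.994, 0.105, -0.002], [0.105, -0.994, 0.002], [-0.002, -0.002, -1.0]]
ft_force: [0.7, 0.1, -2.1]
gripper_width: 0.314
```

Call:
send_rows([
  [0,0,0,0,0,0,20],
  [0,0,0,0,0,0,20],
])

```text
time_s: 28.05
position: [0.5658, -0.2364, 0.1269]
eef_rot: [[0.994, 0.11, -0.0], [0.11, -0.994, 0.002], [-0.0, -0.002, -1.0]]
ft_force: [-0.3, 0.7, -1.1]
gripper_width: 0.314
```

```bash
python3 go.py 567.9 -237 23 -83.7
```

```text
shift [0.051 0.027 2.597] turn [-0.02   0.002  0.005] t 28.05 grip 0.314 p [ 565.8 -236.4  126.9] q6 56.8
```

Call:
send_rows([
  [0.03,0.02,0.4,0,0,0,20],
  [0.03,0.02,1.0,0,0,0,20],
  [0.03,0.02,1.6,0,0,0,20],
  [0.03,0.02,2.1,0,0,0,20],
  [0.03,0.02,2.4,0,0,0,20],
  [0.03,0.02,2.55,0,0,0,20],
  [0.03,0.02,2.58,0,0,0,20],
  [0.03,0.02,2.58,0,0,0,20],
])

```text
time_s: 28.85
position: [0.5689, -0.2377, 0.0256]
eef_rot: [[0.994, 0.11, 0.003], [0.11, -0.994, 0.0], [0.003, 0.0, -1.0]]
ft_force: [0.2, -0.2, -1.0]
gripper_width: 0.314
```

```bash
python3 go.py 567.9 -237 21.3 -83.7; python3 - <<'E'
from h import *
s=optics.get_image("side")["pixels"]
cv2.imwrite("pics/b6s.png",cv2.resize(s[180:350,340:520],None,fx=4,fy=4))
E
```

```text
shift [-0.024 -0.02   0.108] turn [ 0.003 -0.028  0.002] t 28.85 grip 0.314 p [ 568.9 -237.7   25.6] q6 56.9
```

View pics/b6s.png

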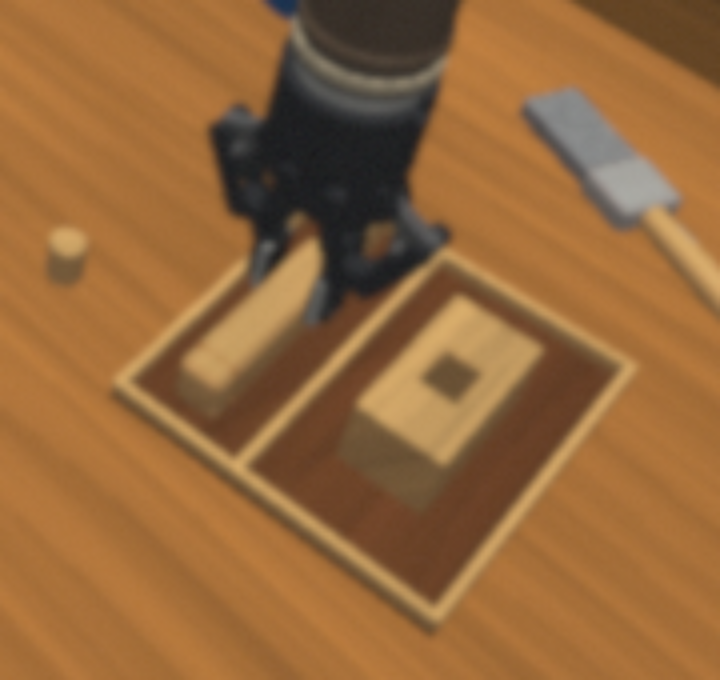

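Call:
send_rows([
  [-0.02,-0.02,0.05,0,0,0,20],
  [-0.02,-0.02,0.1,0,0,0,20],
  [-0.02,-0.02,0.11,0,0,0,20],
])

```text
time_s: 29.2
position: [0.5675, -0.2369, 0.0211]
eef_rot: [[0.994, 0.11, 0.002], [0.11, -0.994, 0.0], [0.002, -0.0, -1.0]]
ft_force: [-1.3, 0.8, 2.6]
gripper_width: 0.317
```

Call:
send_rows([
  [0,0,0,0,0,0,30],
  [0,0,0,0,0,0,35],
  [0,0,0,0,0,0,40],
  [0,0,0,0,0,0,40],
  [0,0,-0.3,0,0,0,40],
  [0,0,-0.9,0,0,0,40],
  [0,0,-1.6,0,0,0,40],
  [0,0,-2.3,0,0,0,40],
  [0,0,-3.0,0,0,0,40],
  [0,0,-3.5,0,0,0,40],
])

```text
time_s: 30.2
position: [0.5682, -0.2375, 0.1642]
eef_rot: [[0.994, 0.11, 0.005], [0.11, -0.994, -0.001], [0.005, 0.002, -1.0]]
ft_force: [-0.4, -1.1, 0.2]
gripper_width: 0.467
```

```bash
python3 go.py 420 120 200 -60
```

```text
shift [-2.698 -9.287 -0.926] turn [ 0.027 -0.045 -3.951] t 30.2 grip 0.467 p [ 568.2 -237.5  164.2] q6 56.9
```

Now I move the arm away to check the result.

Call:
send_rows([
  [-0.1,-0.4,-0.1,0,0,-0.2,40],
  [-0.4,-1.2,-0.3,0,0,-0.5,40],
  [-0.7,-2.1,-0.5,0,0,-0.9,40],
  [-0.95,-3.0,-0.7,0,0,-1.3,40],
  [-1.2,-3.9,-0.9,0,0,-1.7,40],
  [-1.5,-4.9,-0.9,0,0,-2.1,40],
  [-1.8,-5.9,-0.9,0,0,-2.5,40],
  [-2.1,-6.9,-0.9,0,0,-2.9,40],
  [-2.3,-7.8,-0.9,0,0,-3.3,40],
  [-2.5,-8.5,-0.9,0,0,-3.6,40],
  [-2.65,-9.1,-0.9,0,0,-3.9,40],
  [-2.7,-9.3,-0.9,0,0,-3.9,40],
])

```text
time_s: 31.4
position: [0.4163, 0.1229, 0.1957]
eef_rot: [[0.867, 0.499, -0.001], [0.499, -0.867, 0.001], [-0.0, -0.001, -1.0]]
ft_force: [0.6, -0.4, -0.3]
gripper_width: 0.468
```

```bash
python3 - <<'E'
from seg import *
d=optics.get_image("top"); cv2.imwrite("pics/f1.png",cv2.resize(d["pixels"][90:310,150:540],None,fx=2,fy=2))
cv2.imwrite("pics/f1t.png",cv2.resize(d["pixels"][110:230,410:530],None,fx=5,fy=5,interpolation=cv2.INTER_CUBIC))
s=optics.get_image("side"); cv2.imwrite("pics/f1s.png",s["pixels"])
r=rect(d,(462,140,520,205),.049,155,115); print("head",np.round(r[:5],1))
r=rect(d,(428,136,457,214),.036,155,115); print("lh",np.round(r[:5],1))
r=rect(d,(315,220,372,252),.032); print("sh",np.round(r[:5],1))
E
```

```text
head [ 575.8 -330.   100.4   51.     6.1]
lh [ 564.6 -234.1  167.8   26.     6.2]
sh [435.1   8.4 102.8  24.1  71.2]
```

View pics/f1.png

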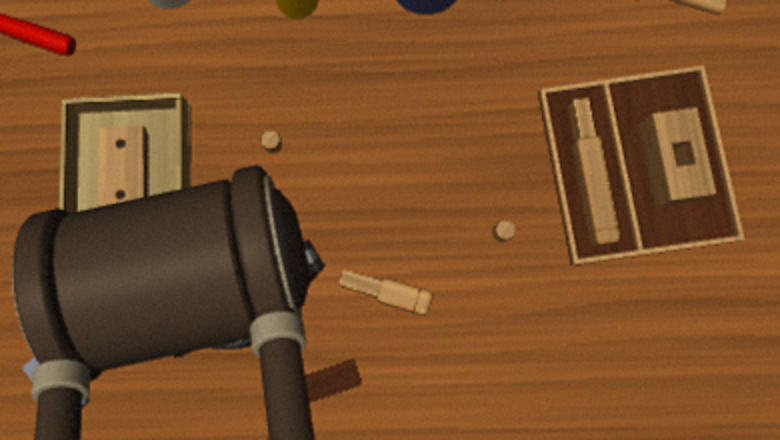

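View pics/f1t.png

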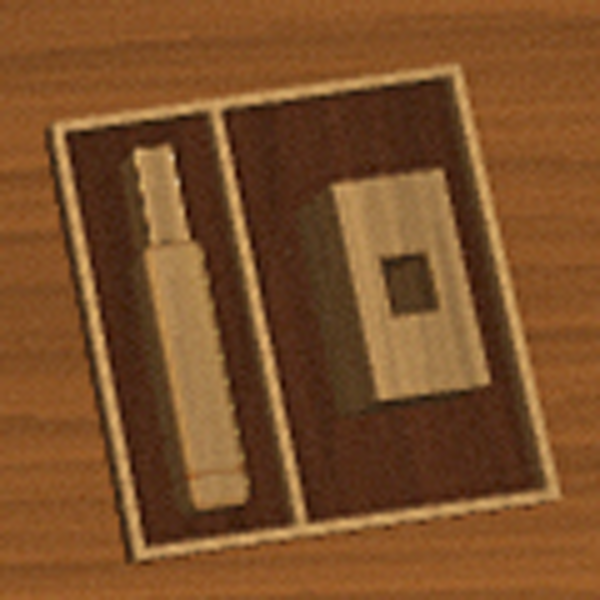

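View pics/f1s.png

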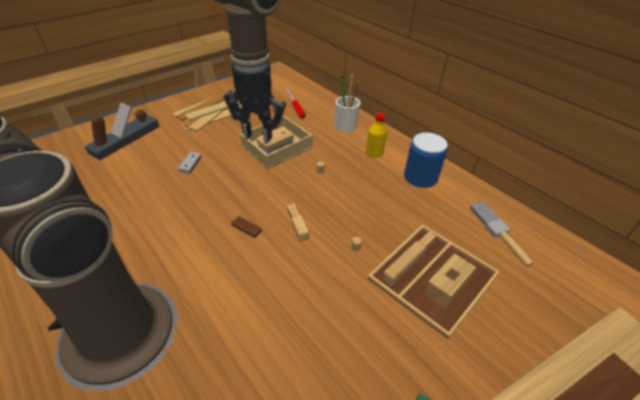

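Against the lane targets, the head is off by about (-2.5, +1.5) mm and the handle by about (-3, +3) mm, both parallel to the tray. The short handle hasn't moved, and the liner still sits on the jaw. I let the arm settle, then hand in.

Call:
send_rows([
  [0,0,0,0,0,0,40],
  [0,0,0,0,0,0,40],
  [0,0,0,0,0,0,40],
])

```text
time_s: 31.8
position: [0.4193, 0.1201, 0.1966]
eef_rot: [[0.87, 0.494, 0.002], [0.494, -0.87, 0.0], [0.002, 0.001, -1.0]]
ft_force: [0.4, 0.3, 0.2]
gripper_width: 0.469
```

```bash
python3 -c "
from workcell import bot
print(bot.finish_job())"
```

```text
the job is handed in; nothing more can be done
None
```

Both kits are made up and the job was handed in at about 32 s; no verdict was reported. I placed the larger steel jaw in the box, the liner on top of it, the head in the wide lane and the long handle in the narrow lane.

My last checks, all from the camera and all inside the limits:

| Part | Result | Limit |
|---|---|---|
| Jaw | about 4 mm from the box's middle, about 1–2° off lengthwise | 16 mm, 14° |
| Liner | about 0.5 mm from the jaw's centre | 12 mm |
| Head | about 3 mm from its target, within 1° of lengthwise | 20 mm along, 15 mm across, 14° |
| Long handle | about 4 mm from its target, within 1° of lengthwise | 16 mm along, 15 mm across, 11° |
| Short handle | no movement beyond measurement noise (under 1 mm) | 30 mm |

- **Disagreement:** the camera and the arm's own position readings differed by up to about 3–5 mm, for example on the jaw along x. That is still well within the limits.
- **Less certain:** in the last top view the arm covered part of the box. The jaw and liner figures therefore come from earlier views with that area clear. The last side view still showed the liner lying on the jaw.

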